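# Square up a stack of riser pads in the jig

### The job

First swing the red side arm of the squaring jig out until it is fully home against its end stop, square to the fence. Then bring the crooked stack of four riser pads into the corner, long edges to the fence and short edges to the arm, and tap it until all four pads lie flush with one another and up against both fence and arm, still stacked in the same order. Leave the arm fully out and everything else on the bench where it is.

Things in the scene. Friction and masses are not known exactly. Their poses are not given: they have to be found in the camera images.
- jig: the squaring jig, fixed: a plywood base board 200 (x) x 360 (y) x 12 mm; origin at the centre of its underside on the bench; x points away from the robot to the fence, y along the fence. An aluminium back fence stands on it: front face at x = +75 mm, 18 mm thick, y from -170 to +170 mm, top 42 mm above the bench. A flat dark disc on the board marks where the peg stands when the arm is fully out.
- jig_corner (a point): the inner corner of the jig at base-board top height (12 mm above the bench), where the fence's front face meets the inner face of the arm once the arm is fully out; jig axes. In jig coordinates (75, 78, 12) mm. The pad stack belongs in the quarter x < 0, y < 0 of this frame.
- stop_arm (a joint): angle of the red side arm: 0 = folded flat along the fence's front (pointing to jig -y), 1.571 = fully out, at right angles to the fence, pointing to jig -x against its end stop. It turns clockwise seen from above as it opens. The hinge is stiff (about 1 N at the peg) and stays where it is left.
- stop_hinge (a point): top of the arm's hinge pin, at jig (66, 85, 38) mm. The red arm is 14 mm wide, 95 mm long from the pin, its top 38 mm above the bench (below the fence's top).
- stop_peg (a point): point on the black upright round peg on the arm, diameter 12 mm, 85 mm from the hinge pin, running from the arm's top (38 mm) to 86 mm above the bench; this point lies on its axis 72 mm above the bench. Pinch it or push it, above the fence's top.
- pad0: black (bottom) of the four skateboard riser pads in a loose crooked stack on the jig's base board: flat plate 56 (x) x 76 (y) x 6 mm, 30 g, with four small bolt-hole marks; origin at the centre of its underside. The stack order from the bottom is black, orange, blue, yellow; the stack is 24 mm high, 36 mm above the bench at its top.
- pad1: orange (second) of the four skateboard riser pads in a loose crooked stack on the jig's base board: flat plate 56 (x) x 76 (y) x 6 mm, 30 g, with four small bolt-hole marks; origin at the centre of its underside. The stack order from the bottom is black, orange, blue, yellow; the stack is 24 mm high, 36 mm above the bench at its top.
- pad2: blue (third) of the four skateboard riser pads in a loose crooked stack on the jig's base board: flat plate 56 (x) x 76 (y) x 6 mm, 30 g, with four small bolt-hole marks; origin at the centre of its underside. The stack order from the bottom is black, orange, blue, yellow; the stack is 24 mm high, 36 mm above the bench at its top.
- pad3: yellow (top) of the four skateboard riser pads in a loose crooked stack on the jig's base board: flat plate 56 (x) x 76 (y) x 6 mm, 30 g, with four small bolt-hole marks; origin at the centre of its underside. The stack order from the bottom is black, orange, blue, yellow; the stack is 24 mm high, 36 mm above the bench at its top.
- wheel: bystander: grey urethane skate wheel lying flat on the jig's base board, beyond the arm; diameter 52, height 30 mm; origin centre of underside
- skate_tool: bystander: chrome T-shaped skate tool lying on the bench to the right of the jig, about 115 x 110 x 17 mm; origin under the middle of its stem
- dish: bystander: glass dish with axle washers, diameter 100, height 30 mm; origin centre of underside
- bolt_tray: bystander: stainless bolt tray 150 x 100 x 30 mm; origin centre of underside
- caddy_rim (a point): bystander: a point on the rim of the black turntable caddy of screwdrivers (diameter 150, 180 mm high overall), at 97 mm above the bench
Mind the look-alikes: they are no part of the job. Several things have the shape of the pad3; the one meant has the colours described above.

How it is judged:
On the way:
1. the side arm is swung fully out to its end stop before the pads are squared (value of joint stop_arm above 1.53 rad), for 0.3 s.
At the end, for the whole second after the job is handed in: The side arm is fully out at its end stop (beyond 1.53 rad of 1.571); all four pads lie flat at rest in their original order with their long edges within 2.5 mm of the fence and their short edges within 2.5 mm of the arm, each square to the jig within 0.035 rad (value of joint stop_arm above 1.53 rad and x of pad0 in the frame of jig_corner between -0.0305 and -0.0255 m and y of pad0 in the frame of jig_corner between -0.0405 and -0.0355 m and z of pad0 in the frame of jig_corner between -0.002 and 0.002 m and angle between the x axis of each of pad0, pad1, pad2, pad3 and the x axis of jig_corner, either way round below 0.035 rad and angle between each of pad0, pad1, pad2, pad3's own z axis and vertical below 0.05 rad and linear speed of each of pad0, pad1, pad2, pad3 below 0.01 m/s and x of pad1 in the frame of jig_corner between -0.0305 and -0.0255 m and y of pad1 in the frame of jig_corner between -0.0405 and -0.0355 m and z of pad1 in the frame of jig_corner between 0.004 and 0.008 m and x of pad2 in the frame of jig_corner between -0.0305 and -0.0255 m and y of pad2 in the frame of jig_corner between -0.0405 and -0.0355 m and z of pad2 in the frame of jig_corner between 0.01 and 0.014 m and x of pad3 in the frame of jig_corner between -0.0305 and -0.0255 m and y of pad3 in the frame of jig_corner between -0.0405 and -0.0355 m and z of pad3 in the frame of jig_corner between 0.016 and 0.02 m); the robot touches nothing.
It fails at once if a bystander (wheel, skate tool, dish, bolt tray or caddy) is moved by more than 20 mm (distance of any of wheel, skate_tool, dish, bolt_tray, caddy_rim from where it was at the start of the episode above 0.02 m).
It also fails if it takes over 72 s, if anything falls off the work surface, if the arm or the gripper's body presses on something with over 40 N, if the wrist force passes 120 N, or if a joint passes its speed limit or range.

### The arm

A 6-joint arm with a two-finger parallel gripper is mounted at the origin on the work surface. World frame = base frame: x ahead of the robot, y to its left, z up, the work surface at z = 0. Lengths are in m, angles in rad, forces in N, time in s.
With the tool pointing down it reaches from about 0.35 to 0.775 m from the base axis. Payload 7.3 kg.
Tool frame: the origin (TCP) lies on the front face of the gripper's body, between the roots of the fingers; the fingertips stand ahead of it and the grasp point (between the pads) lies 47 mm ahead of it (finger_overhang is the z of the fingertips in the tool frame, in m); z points along the fingers, y is the line along which they close (so a half turn about z gives the same grasp; the last joint's range is limited). The gripper opens to 92 mm and grips with 3 to 60 N. Pads are 19 mm wide; open, the fingers measure 130 mm over their backs; the gripper's body (75 mm by 190 mm) begins 47 mm behind the grasp point.
Start: joints at [0.997, 0.342, 1.524, -0, 1.275, -0.146], TCP at [0.218, 0.478, 0.292] pointing down, gripper open.
Joint ranges: [-2.53, 2.53], [-0.77, 2.02], [0.04, 2.7], [-1, 4.14], [0.28, 2.66], [-3.11, 3.11]. Speed limits (rad/s): [2.57, 2.57, 3.14, 3.14, 3.14, 3.14].

### API

Orientations are given as [roll, pitch, yaw] about the fixed x, y, z axes, in that order (R = Rz(yaw) Ry(pitch) Rx(roll)).
In Python, from cell import * gives the robot as it stands. The module is installed in compiled form; this text tells all that it offers.
- The arm moves only by the tool arm_command, never from a script. Its argument "series" is a list of rows, each an object of numbers: "x", "y", "z": the shift along the tool's x, y, z in mm; "rx", "ry", "rz": the turn, a rotation vector about the tool's x, y, z in degrees. A call has 1 to 20 rows; each row is the pose to reach, as a shift and turn from the pose commanded when the call began, along the tool's axes at that moment; what a row does not reach only later rows make up. A row lasts 1/10 s, in which the tool goes at most 50 mm and 8.59 degrees, less where a joint would pass 70% of its speed; a pose out of reach is approached as far as the arm can. A call with a gripper value outside its range is refused whole. "hand" is the finger opening in mm, from 0 to 91.8, set as the call begins (left out, the last holds). The fingers move at their own pace and stop on an object; "squeeze" is the grip in N (left out, the last holds). Time passes only in rows, so rows that repeat a pose let the fingers close. It gives the time, the measured TCP pose, the force, the opening and the grip force at its end, in the units of the state.
- observe(): the state, without advancing time (a new reading comes with each control period).
- read_camera(name): name is "side" or "top" or "wrist"; returns a dict with "pixels" (420x560x3 uint8, blue, green, red), "K" (3x3 intrinsics, pixels), "rvec" (rotation vector, rad) and "tvec" (3), from world to camera coordinates, as OpenCV has them. Camera axes: x right, y down, z forward; pixel columns grow to the right and rows downward; lengths in m; the calibration is good to about 2 mm. A picture is of the moment at which its call begins. There is no depth.
- hand_in(): hands the job in; it is judged then, once.
Trained networks look in a picture, given as the dict that the camera call returned (one of the last four; its "shot" number tells which), for a name from the list of things; names that differ only in an ending like _2 or _b are one class to them, and where a whole thing is asked for, a point or a joint stands for the part that bears it (a point fixed in the world has none). Each returns a list of dicts, best first, with "confidence" (0 to 1); they miss things now and then, are a little off and sometimes report something else, mostly with a low value. They report only what shows in the picture. A call takes as long as a camera call. They do not tell look-alikes from the thing itself.
- boxes_of(picture, query): "point" ([x, y, z] in m, in world coordinates, good to about 4 mm: the middle of the surface that is visible of it).
- trace(picture, query): "pixels" (420x560 bool, what is visible of it).
- mark_of(picture, query): "point" ([x, y, z] in m, in world coordinates, good to about 4 mm: a listed point, or the origin of a listed thing).
The state is a dict: "time": time; "qpos": joint angles; "qvel": joint speeds; "joint_efforts": joint torques, N m; "tool_pos": TCP position; "tool_rot": TCP orientation; "contact_force": force on the tool from outside, world axes, zero at the start; "torque": the same for the moment, N m; "opening": finger opening in m; "grip_force": force on a finger pad.
Only numpy, scipy, OpenCV 4.12 (cv2) and the standard library are available. Lean on these libraries where they do the work, as an engineer would, in place of code of your own. Each camera call takes 0.05 s, during which the arm holds its last target. There are 200 camera calls.

## Working session

There is one attempt and no reset: what is moved stays moved. The work goes in short steps, Python scripts to look and compute and a tool call to move; the robot and the scene stay as the last step left them, time stands still between calls to the robot, and variables do not carry over. Pictures are saved under pics/ and viewed, at most 12 in all, crops included, and the job is handed in when it is done.

Besides the shell and the picture viewer there is one more tool, called after "Call:" by a JSON object that holds its "api" and its "payload". arm_command: Moves the arm, as the interface text tells. Its arguments: {"type":"object","properties":{"series":{"type":"array"},"hand":{"type":"number"},"squeeze":{"type":"number"}},"required":["series"]}

```bash
mkdir -p pics
cat > h.py <<'E'
from cell import *
import numpy as np, cv2
from scipy.spatial.transform import Rotation as R
E
python3 - <<'E'
from h import *
s=observe();print({k:np.round(v,3) for k,v in s.items()})
for c in ["top","side"]:
    p=read_camera(c);cv2.imwrite(f"pics/{c}0.png",p["pixels"])
    for q in ["jig","jig_corner","stop_hinge","stop_peg","pad0","pad1","pad2","pad3","wheel","skate_tool","caddy_rim","dish","bolt_tray"]:
        print(c,q,[(np.round(d["point"],4).tolist(),round(d["confidence"],2)) for d in mark_of(p,q)][:3])
E
```

```text
{'time': np.float64(0.0), 'qpos': array([ 0.997,  0.343,  1.525, -0.   ,  1.275, -0.146]), 'qvel': array([ 0.   ,  0.   , -0.   ,  0.001,  0.001, -0.001]), 'joint_efforts': array([ -0.   , -43.126, -24.421,   0.072,   0.056,  -0.   ]), 'tool_pos': array([0.218, 0.477, 0.292]), 'tool_rot': array([-3.14 , -0.   ,  2.714]), 'contact_force': array([-0.605,  0.415, -1.059]), 'torque': array([ 0.02 ,  0.013, -0.067]), 'grip_force': np.float64(0.0), 'opening': np.float64(0.092)}
top jig [([0.561, 0.0847, 0.0001], 0.64), ([0.6036, -0.4048, -0.0012], 0.29)]
top jig_corner [([0.6346, 0.1669, 0.0065], 0.93)]
top stop_hinge [([0.6351, 0.1685, 0.0118], 0.69), ([0.6218, 0.1754, 0.0399], 0.63)]
top stop_peg [([0.6108, 0.097, 0.0734], 0.49)]
top pad0 [([0.559, -0.0368, 0.0251], 0.64), ([0.4239, 0.3997, -0.0022], 0.6), ([0.5084, -0.2051, 0.0025], 0.57)]
top pad1 [([0.559, -0.0368, 0.0251], 0.64), ([0.4239, 0.3997, -0.0022], 0.6), ([0.5084, -0.2051, 0.0025], 0.57)]
top pad2 [([0.559, -0.0368, 0.0251], 0.64), ([0.4239, 0.3997, -0.0022], 0.6), ([0.5084, -0.2051, 0.0025], 0.57)]
top pad3 [([0.559, -0.036
[... 703 characters left out ...]
[0.5069, -0.2029, -0.0015], 0.72)]
side pad1 [([0.3607, -0.0703, 0.0051], 0.85), ([0.5562, -0.0224, 0.0286], 0.72), ([0.5069, -0.2029, -0.0015], 0.72)]
side pad2 [([0.3607, -0.0703, 0.0051], 0.85), ([0.5562, -0.0224, 0.0286], 0.72), ([0.5069, -0.2029, -0.0015], 0.72)]
side pad3 [([0.3607, -0.0703, 0.0051], 0.85), ([0.5562, -0.0224, 0.0286], 0.72), ([0.5069, -0.2029, -0.0015], 0.72)]
side wheel [([0.5958, 0.2369, 0.0095], 0.46)]
side skate_tool [([0.4086, -0.4041, -0.0007], 0.85)]
side caddy_rim [([0.5352, -0.5057, 0.0966], 0.97)]
side dish [([0.5979, -0.4075, 0.0016], 0.84), ([0.4058, -0.4037, -0.0015], 0.56), ([0.637, 0.1681, 0.0077], 0.42)]
side bolt_tray [([0.4242, 0.4021, 0.0024], 0.75)]
```

View pics/top0.png

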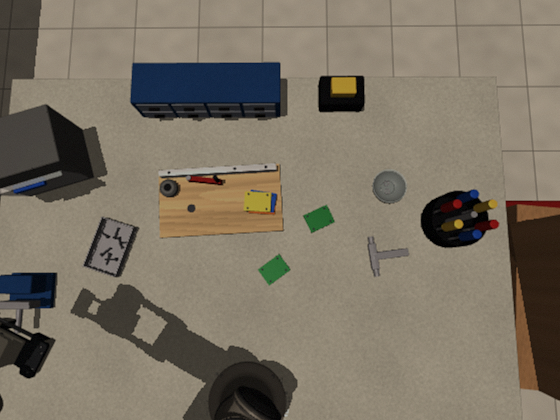

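View pics/side0.png

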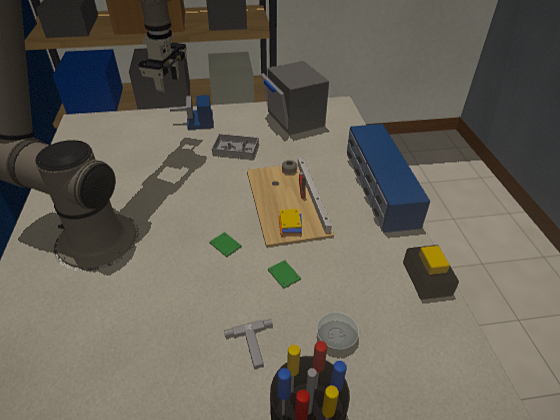

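Top view: the jig spans about (160–282, 165–237), with the pad stack at (260,202), the wheel at (170,188), the folded red arm with its peg at about (219,182) and the disc at (191,208). The side view agrees, and the green pads are look-alikes. Next I move the wrist camera over the jig.

```bash
cat >> h.py <<'E'
def go(x,y,z,yaw_deg):
    s=observe(); A=R.from_euler('xyz',s["tool_rot"])
    B=R.from_euler('xyz',[np.pi,0,np.radians(yaw_deg)])
    d=A.inv().apply(np.array([x,y,z])-s["tool_pos"])*1000
    print("shift mm",np.round(d,1),"turn deg",np.round(np.degrees((A.inv()*B).as_rotvec()),1),"j6",round(float(s["qpos"][5]),2))
E
python3 - <<'E'
from h import *
import cell
print([n for n in dir(cell) if not n.startswith('__')])
go(0.50,0.06,0.36,93)
E
```

```text
['IKError', 'boxes_of', 'finger_overhang', 'hand_in', 'mark_of', 'observe', 'read_camera', 'trace']
shift mm [-430.1 -263.   -67.8] turn deg [ 0.  -0.  62.5] j6 -0.15
```

Call:
{"api": "arm_command", "payload": {"series": [{"x": -430,"y": -263,"z": -68,"rz": 62.5},{"x": -430,"y": -263,"z": -68,"rz": 62.5},{"x": -430,"y": -263,"z": -68,"rz": 62.5},{"x": -430,"y": -263,"z": -68,"rz": 62.5},{"x": -430,"y": -263,"z": -68,"rz": 62.5},{"x": -430,"y": -263,"z": -68,"rz": 62.5},{"x": -430,"y": -263,"z": -68,"rz": 62.5},{"x": -430,"y": -263,"z": -68,"rz": 62.5},{"x": -430,"y": -263,"z": -68,"rz": 62.5},{"x": -430,"y": -263,"z": -68,"rz": 62.5},{"x": -430,"y": -263,"z": -68,"rz": 62.5},{"x": -430,"y": -263,"z": -68,"rz": 62.5},{"x": -430,"y": -263,"z": -68,"rz": 62.5}]}}

```text
invalid input
```

Run:
```python
from h import *
print(finger_overhang, observe()["tool_pos"],observe()["tool_rot"])
p=read_camera("wrist");cv2.imwrite("pics/w1.png",p["pixels"])
for q in ["jig","jig_corner","stop_hinge","stop_peg","pad3"]:
    print(q,[(np.round(d["point"],4).tolist(),round(d["confidence"],2)) for d in mark_of(p,q)][:3])
print(p["K"].tolist(),p["rvec"],p["tvec"])
np.savez("w1.npz",K=p["K"],r=p["rvec"],t=p["tvec"])
```

```text
0.0655 [0.21777625 0.47769101 0.29222305] [ 3.14156616e+00 -1.08803719e-05  2.71378791e+00]
jig []
jig_corner []
stop_hinge []
stop_peg []
pad3 []
[[316.1856104235656, 0.0, 278.27123308634094], [0.0, 316.1856104235656, 206.475744218948], [0.0, 0.0, 1.0]] [-2.41300706 -1.55066601 -0.24531286] [-0.52605061 -0.03963787  0.39092555]
```

View pics/w1.png

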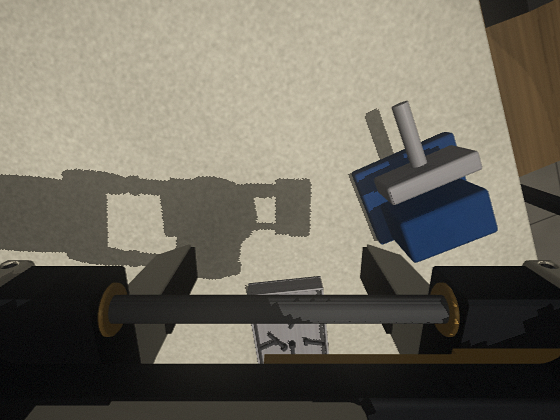

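The move was refused, so this view shows only the start location: bench, blue vise and bolt tray. I'll retry with all six keys in each row.

Call:
{"api": "arm_command", "payload": {"series": [{"x": -430,"y": -263,"z": -68,"rx": 0,"ry": 0,"rz": 62.5},{"x": -430,"y": -263,"z": -68,"rx": 0,"ry": 0,"rz": 62.5}], "hand": 91, "squeeze": 10}}

```text
time: 1.9
tool_pos: [0.2731, 0.3951, 0.3054]
tool_rot: [-3.141, 0.0, 2.411]
contact_force: [1.6, -0.5, -0.1]
opening: 0.0913
grip_force: 0.0
```

Run:
```python
from h import *
d=np.load("w1.npz");C=R.from_rotvec(d["r"].ravel()).as_matrix()
c=-C.T@d["t"].ravel();s=observe();print(s["tool_pos"],s["time"])
A=R.from_euler('xyz',[3.14159,0,2.7138]);print("cam in tool",A.inv().apply(c-[0.2178,0.4777,0.2922]),"fwd in tool",A.inv().apply(C[2]))
```

```text
[0.27314406 0.39510769 0.30535956] 1.9
cam in tool [ 0.08237875  0.00091414 -0.09217105] fwd in tool [-3.07994161e-01  2.54267532e-04  9.51388213e-01]
```

Call:
{"api": "arm_command", "payload": {"series": [{"x": -330,"y": -205,"z": -55,"rx": 0,"ry": 0,"rz": 45},{"x": -330,"y": -205,"z": -55,"rx": 0,"ry": 0,"rz": 45},{"x": -330,"y": -205,"z": -55,"rx": 0,"ry": 0,"rz": 45},{"x": -330,"y": -205,"z": -55,"rx": 0,"ry": 0,"rz": 45},{"x": -330,"y": -205,"z": -55,"rx": 0,"ry": 0,"rz": 45},{"x": -330,"y": -205,"z": -55,"rx": 0,"ry": 0,"rz": 45},{"x": -330,"y": -205,"z": -55,"rx": 0,"ry": 0,"rz": 45},{"x": -330,"y": -205,"z": -55,"rx": 0,"ry": 0,"rz": 45},{"x": -330,"y": -205,"z": -55,"rx": 0,"ry": 0,"rz": 45},{"x": -330,"y": -205,"z": -55,"rx": 0,"ry": 0,"rz": 45},{"x": -330,"y": -205,"z": -55,"rx": 0,"ry": 0,"rz": 45}]}}

```text
time: 3.0
tool_pos: [0.3829, 0.0239, 0.3604]
tool_rot: [-3.141, -0.001, 1.629]
contact_force: [-0.5, -0.2, 0.1]
opening: 0.0906
grip_force: 0.0
```

Run:
```python
from h import *
s=observe();print(s["tool_pos"],s["tool_rot"])
p=read_camera("wrist");cv2.imwrite("pics/w2.png",p["pixels"])
for q in ["jig_corner","stop_hinge","stop_peg","pad3"]:
    print(q,[(np.round(d["point"],4).tolist(),round(d["confidence"],2)) for d in mark_of(p,q)][:3])
np.savez("w2.npz",K=p["K"],r=p["rvec"],t=p["tvec"])
```

```text
[0.38286309 0.02388529 0.36036567] [-3.14109048e+00 -6.40440119e-04  1.62923085e+00]
jig_corner [([0.6355, 0.1669, 0.0094], 0.87)]
stop_hinge []
stop_peg [([0.6152, 0.0926, 0.0704], 0.57)]
pad3 [([0.3573, -0.0746, 0.0007], 0.88), ([0.553, -0.0366, 0.0195], 0.8), ([0.5536, -0.0253, 0.0294], 0.75)]
```

View pics/w2.png

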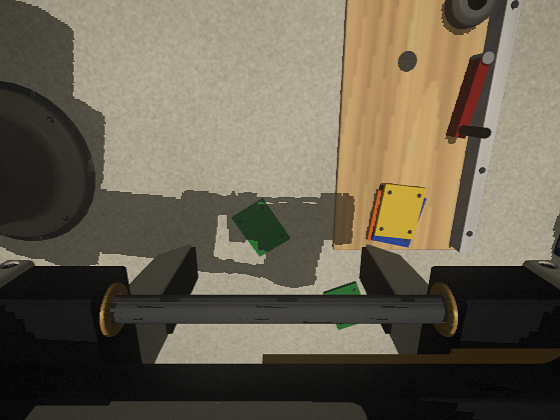

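Wrist view: board front edge from (346,0) to (334,248), disc at (407,62), hinge pin at (488,58), peg at about (468–488,132) and the crooked stack around (400,212). I'll fit the jig pose from these.

```bash
cat >> h.py <<'E'
def ray(px,z,P):
    C=R.from_rotvec(np.ravel(P["r"])).as_matrix();c=-C.T@np.ravel(P["t"])
    d=C.T@np.linalg.solve(P["K"],[px[0],px[1],1.]);return c+d*(z-c[2])/d[2]
def pix(X,P): return cv2.projectPoints(np.array(X,float).reshape(-1,3),P["r"],P["t"],P["K"],None)[0].reshape(-1,2)
def jig2w(J,X):
    X=np.atleast_2d(X)/1000.;c,s=np.cos(J[2]),np.sin(J[2])
    return np.c_[J[0]+c*X[:,0]-s*X[:,1],J[1]+s*X[:,0]+c*X[:,1],X[:,2]]
E
python3 - <<'E'
from h import *
from scipy.optimize import least_squares
P=np.load("w2.npz");im=cv2.imread("pics/w2.png")
g=cv2.cvtColor(im,6)
m=(g[50:75,393:422]<75).astype(np.uint8);M=cv2.moments(m,True);disc=[393+M["m10"]/M["m00"],50+M["m01"]/M["m00"]];print("disc",disc,M["m00"])
# board front edge: saturation step
S=cv2.cvtColor(im,40)[...,1].astype(int)
L=[]
for r in range(10,180,8):
    row=cv2.GaussianBlur(S[r-2:r+3].mean(0).reshape(1,-1),(1,1),0).ravel();gr=np.diff(row);k=325+np.argmax(gr[325:360]);L.append((k+0.5,r))
L=np.array(L);print(L[::4].tolist())
B=[]
for c in range(340,362,4):
    gr=np.abs(np.diff(S[:,c]));k=240+np.argmax(gr[240:256]);B.append((c,k+0.5))
print(B)
pin=(488,58)
def f(J):
    e=[]
    for a in L:
        w=ray(a,.012,P); e.append((( (w[0]-J[0])*np.cos(J[2])+(w[1]-J[1])*np.sin(J[2]))+.1)*.5)
    for a in B:
        w=ray(a,.012,P); e.append((-(w[0]-J[0])*np.sin(J[2])+(w[1]-J[1])*np.cos(J[2])+.18)*.5)
    e+=list((ray(disc,.012,P)-jig2w(J,[-19,85,12])[0])[:2]*3)
    e+=list((ray(pin,.038,P)-jig2w(J,[66,85,38])[0])[:2]*2)
    return np.array(e)*1000
r=least_squares(f,[.56,.085,.05],loss="soft_l1");J=r.x;print("J",J,np.round(r.fun,1))
np.save("J.npy",J)
pts=jig2w(J,[[-100,-180,12],[-100,180,12],[-19,85,12],[66,85,38],[75,-170,42],[75,170,42],[75,78,12]])
print(pix(pts,P).round(1).tolist());print("corner",pts[-1])
v=im.copy()
for a in pix(pts,P): cv2.circle(v,tuple(int(round(t)) for t in a),2,(255,0,255),-1)
# peg & pads by colour
y=cv2.inRange(im,(0,130,150),(100,255,255));y[:,:340]=0;y[:170]=0
c=max(cv2.findContours(y,0,2)[0],key=cv2.contourArea);q=cv2.boxPoints(cv2.minAreaRect(c));
def w2j(w): d=w[:2]-J[:2];return np.round([1000*(d[0]*np.cos(J[2])+d[1]*np.sin(J[2])),1000*(-d[0]*np.sin(J[2])+d[1]*np.cos(J[2]))],1)
print("yellow jig",[w2j(ray(a,.036,P)).tolist() for a in q])
cv2.imwrite("pics/w2c.png",cv2.resize(v[0:270,320:540],None,fx=2.2,fy=2.2,interpolation=2))
E
```

```text
disc [406.7448275862069, 60.855172413793106] 290.0
[[344.5, 10.0], [343.5, 42.0], [341.5, 74.0], [339.5, 106.0], [337.5, 138.0], [336.5, 170.0]]
[(340, np.float64(249.5)), (344, np.float64(249.5)), (348, np.float64(249.5)), (352, np.float64(249.5)), (356, np.float64(249.5)), (360, np.float64(249.5))]
J [0.56354196 0.08652344 0.05394525] [-1.  -0.7 -1.  -0.7 -0.4 -0.7 -0.4 -0.7 -0.4 -0.8 -0.5 -0.1 -0.5 -0.2
 -0.5 -0.2 -0.5 -0.2  0.1 -0.2  0.1 -0.2  0.1  0.2  0.2  0.2  0.2  0.2
  1.  -0.5  5.1  0.6]
[[331.5, 249.6], [348.4, -27.4], [406.5, 60.7], [485.8, 58.1], [457.4, 252.8], [512.1, -26.8], [479.0, 67.0]]
corner [0.63422717 0.16845391 0.012     ]
yellow jig [[-48.3, -150.9], [-35.0, -61.2], [23.0, -76.1], [13.4, -167.9]]
```

View pics/w2c.png

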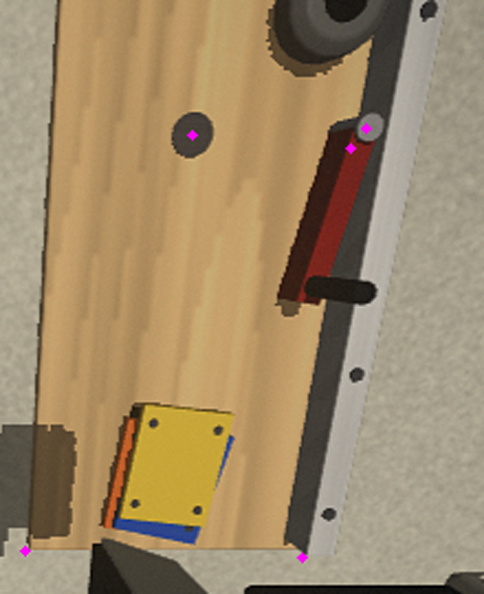

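The overlay fits: the corners, disc and pin land where they should. The stack's yellow top lies at about crop (143,405)–(233,413)–(202,527)–(120,517), and the peg top is at about crop (366,292).

```bash
cat >> h.py <<'E'
def w2j(J,w): d=np.asarray(w)[:2]-J[:2];return np.round([1000*(d[0]*np.cos(J[2])+d[1]*np.sin(J[2])),1000*(-d[0]*np.sin(J[2])+d[1]*np.cos(J[2]))],1)
def gj(x,y,z,yaw):  # jig mm, TCP z mm, yaw relative to jig
    J=np.load("J.npy");w=jig2w(J,[x,y,z])[0];go(*w,yaw+np.degrees(J[2]))
E
python3 - <<'E'
from h import *
P=np.load("w2.npz");J=np.load("J.npy")
cp=lambda a:(320+a[0]/2.2,a[1]/2.2)
print("yellow",[w2j(J,ray(cp(a),.036,P)).tolist() for a in [(143,405),(233,413),(202,527),(120,517)]])
print("orange L",[w2j(J,ray(cp(a),.024,P)).tolist() for a in [(129,418),(104,525)]],"blue",[w2j(J,ray(cp(a),.030,P)).tolist() for a in [(234,436),(196,543)]])
pt=w2j(J,ray(cp((366,292)),.086,P)); pb=w2j(J,ray(cp((310,287)),.038,P));print("peg top",pt,"base",pb, np.hypot(*(pt-[66,85])))
th=np.arctan2(66-pt[0],85-pt[1]);print("theta",th); p=np.array([66-85*np.sin(th),85-85*np.cos(th)]);print(p)
gj(*p,180,45)
E
```

```text
yellow [[-37.4, -70.8], [18.7, -75.6], [9.8, -152.2], [-44.4, -145.4]]
orange L [[-41.3, -82.2], [-50.5, -156.3]] blue [[24.4, -92.2], [10.1, -166.4]]
peg top [53.6  1.6] base [51.4  0.5] 84.31678361987014
theta 0.14759977708443436
[53.49952317  0.92421229]
shift mm [ 52.2 237.4 180.6] turn deg [-0.  -0.  45.3] j6 -0.2
```

Call:
{"api": "arm_command", "payload": {"series": [{"x": 52,"y": 237,"z": 180,"rx": 0,"ry": 0,"rz": 45},{"x": 52,"y": 237,"z": 180,"rx": 0,"ry": 0,"rz": 45},{"x": 52,"y": 237,"z": 180,"rx": 0,"ry": 0,"rz": 45},{"x": 52,"y": 237,"z": 180,"rx": 0,"ry": 0,"rz": 45},{"x": 52,"y": 237,"z": 180,"rx": 0,"ry": 0,"rz": 45},{"x": 52,"y": 237,"z": 180,"rx": 0,"ry": 0,"rz": 45},{"x": 52,"y": 237,"z": 180,"rx": 0,"ry": 0,"rz": 45},{"x": 52,"y": 237,"z": 180,"rx": 0,"ry": 0,"rz": 45},{"x": 52,"y": 237,"z": 180,"rx": 0,"ry": 0,"rz": 45},{"x": 52,"y": 237,"z": 180,"rx": 0,"ry": 0,"rz": 45}], "hand": 50}}

```text
time: 4.25
tool_pos: [0.6167, 0.0886, 0.1831]
tool_rot: [3.139, -0.002, 0.843]
contact_force: [-0.5, -0.1, 0.1]
opening: 0.0502
grip_force: 0.0
```

Run:
```python
from h import *
gj(53.5,1,116,45)
```

```text
shift mm [ 1.3 -1.2 67.1] turn deg [ 0.1 -0.1  0.2] j6 0.75
```

Call:
{"api": "arm_command", "payload": {"series": [{"x": 1,"y": -1,"z": 40,"rx": 0,"ry": 0,"rz": 0},{"x": 1,"y": -1,"z": 64,"rx": 0,"ry": 0,"rz": 0},{"x": 1,"y": -1,"z": 64,"rx": 0,"ry": 0,"rz": 0},{"x": 1,"y": -1,"z": 64,"rx": 0,"ry": 0,"rz": 0}]}}

```text
time: 4.65
tool_pos: [0.6171, 0.0898, 0.1186]
tool_rot: [3.14, -0.002, 0.843]
contact_force: [0.3, -0.6, 0.6]
opening: 0.0499
grip_force: 0.0
```

Call:
{"api": "arm_command", "payload": {"series": [{"x": 0,"y": 0,"z": 0,"rx": 0,"ry": 0,"rz": 0},{"x": 0,"y": 0,"z": 0,"rx": 0,"ry": 0,"rz": 0},{"x": 0,"y": 0,"z": 0,"rx": 0,"ry": 0,"rz": 0},{"x": 0,"y": 0,"z": 0,"rx": 0,"ry": 0,"rz": 0},{"x": 0,"y": 0,"z": 0,"rx": 0,"ry": 0,"rz": 0},{"x": 0,"y": 0,"z": 0,"rx": 0,"ry": 0,"rz": 0}], "hand": 5, "squeeze": 8}}

```text
time: 5.25
tool_pos: [0.6168, 0.0903, 0.1167]
tool_rot: [-3.141, -0.0, 0.843]
contact_force: [-0.9, 2.0, 1.3]
opening: 0.0117
grip_force: 8.0
```

Run:
```python
from h import *
J=np.load("J.npy");s=observe();print(w2j(J,s["tool_pos"]),s["tool_pos"][2],s["opening"],s["grip_force"],s["contact_force"])
A=R.from_euler('xyz',s["tool_rot"]);
th0=.148
for th in np.arange(.148,1.66,.15).tolist()+[1.571,1.63]:
    d=np.array([-85*(np.sin(th)-np.sin(th0)),-85*(np.cos(th)-np.cos(th0))]);w=R.from_euler('z',J[2]).apply([*d,0]);print(round(th,2),A.inv().apply(w).round(1))
```

```text
[53.4  0.9] 0.11671369929184869 0.01170790402129232 8.000075295567513 [-0.91682231  2.00466524  1.26445187]
0.15 [0. 0. 0.]
0.3 [ -6.8 -10.8   0. ]
0.45 [-11.8 -22.5   0. ]
0.6 [-15.1 -34.8   0. ]
0.75 [-16.5 -47.5   0. ]
0.9 [-15.9 -60.2   0. ]
1.05 [-13.5 -72.7   0. ]
1.2 [ -9.2 -84.7   0. ]
1.35 [ -3.2 -95.9   0. ]
1.5 [   4.4 -106.1    0. ]
1.65 [ 1.340e+01 -1.151e+02  1.000e-01]
1.57 [ 8.600e+00 -1.107e+02  1.000e-01]
1.63 [ 1.230e+01 -1.141e+02  1.000e-01]
```

Gripped 12 mm: the peg, exactly as predicted. Now I follow the arc, with a slight overshoot.

Call:
{"api": "arm_command", "payload": {"series": [{"x": -7,"y": -11,"z": 0,"rx": 0,"ry": 0,"rz": 0},{"x": -12,"y": -22.5,"z": 0,"rx": 0,"ry": 0,"rz": 0},{"x": -15,"y": -35,"z": 0,"rx": 0,"ry": 0,"rz": 0},{"x": -16.5,"y": -47.5,"z": 0,"rx": 0,"ry": 0,"rz": 0},{"x": -16,"y": -60,"z": 0,"rx": 0,"ry": 0,"rz": 0},{"x": -13.5,"y": -72.5,"z": 0,"rx": 0,"ry": 0,"rz": 0},{"x": -9,"y": -84.5,"z": 0,"rx": 0,"ry": 0,"rz": 0},{"x": -3,"y": -96,"z": 0,"rx": 0,"ry": 0,"rz": 0},{"x": 4.5,"y": -106,"z": 0,"rx": 0,"ry": 0,"rz": 0},{"x": 8.5,"y": -111,"z": 0,"rx": 0,"ry": 0,"rz": 0},{"x": 11.5,"y": -113.5,"z": 0,"rx": 0,"ry": 0,"rz": 0},{"x": 11.5,"y": -113.5,"z": 0,"rx": 0,"ry": 0,"rz": 0},{"x": 11.5,"y": -113.5,"z": 0,"rx": 0,"ry": 0,"rz": 0}]}}

```text
time: 6.55
tool_pos: [0.5402, 0.1726, 0.1166]
tool_rot: [3.14, 0.002, 0.844]
contact_force: [1.0, -10.5, 0.8]
opening: 0.0118
grip_force: 8.0
```

Run:
```python
from h import *
J=np.load("J.npy");s=observe();print(w2j(J,s["tool_pos"]),s["opening"],s["grip_force"],R.from_euler('z',-J[2]).apply(s["contact_force"]))
```

```text
[-18.7  87.2] 0.011780128059037664 7.9999735951423645 [  0.46344856 -10.53169854   0.80220932]
```

The arm is against its stop (10 N reaction, peg at jig (-19,87)). Now I release the peg and rise.

Call:
{"api": "arm_command", "payload": {"series": [{"x": 0,"y": 1.5,"z": 0,"rx": 0,"ry": 0,"rz": 0},{"x": 0,"y": 1.5,"z": 0,"rx": 0,"ry": 0,"rz": 0},{"x": 0,"y": 1.5,"z": 0,"rx": 0,"ry": 0,"rz": 0},{"x": 0,"y": 1.5,"z": -40,"rx": 0,"ry": 0,"rz": 0},{"x": 0,"y": 1.5,"z": -75,"rx": 0,"ry": 0,"rz": 0},{"x": 0,"y": 1.5,"z": -75,"rx": 0,"ry": 0,"rz": 0}], "hand": 60}}

```text
time: 7.15
tool_pos: [0.5431, 0.1741, 0.1965]
tool_rot: [3.136, -0.008, 0.844]
contact_force: [-0.3, -0.4, 0.9]
opening: 0.055
grip_force: 0.0
```

Run:
```python
from h import *
gj(-12,-113,130,90)
```

```text
shift mm [-141.   144.2   66.2] turn deg [  0.5  -0.3 -44.8] j6 0.9
```

Call:
{"api": "arm_command", "payload": {"series": [{"x": -141,"y": 144,"z": 10,"rx": 0,"ry": 0,"rz": -44.8},{"x": -141,"y": 144,"z": 10,"rx": 0,"ry": 0,"rz": -44.8},{"x": -141,"y": 144,"z": 10,"rx": 0,"ry": 0,"rz": -44.8},{"x": -141,"y": 144,"z": 66,"rx": 0,"ry": 0,"rz": -44.8},{"x": -141,"y": 144,"z": 66,"rx": 0,"ry": 0,"rz": -44.8},{"x": -141,"y": 144,"z": 66,"rx": 0,"ry": 0,"rz": -44.8},{"x": -141,"y": 144,"z": 66,"rx": 0,"ry": 0,"rz": -44.8},{"x": -141,"y": 144,"z": 66,"rx": 0,"ry": 0,"rz": -44.8}], "hand": 91.8}}

```text
time: 7.95
tool_pos: [0.5547, -0.0275, 0.1255]
tool_rot: [3.141, -0.0, 1.623]
contact_force: [0.4, -0.0, 0.3]
opening: 0.0915
grip_force: 0.0
```

Run:
```python
from h import *
gj(-12,-113,79.5,90)
print(observe()["tool_pos"])
p=read_camera("wrist");cv2.imwrite("pics/w3.png",p["pixels"]);np.savez("w3.npz",K=p["K"],r=p["rvec"],t=p["tvec"])
J=np.load("J.npy")
print(pix(jig2w(J,[[66,85,38],[-19,85,86],[-29,78,38],[59,78,38],[75,-100,42],[-58,-113,14],[34,-113,14]]),np.load("w3.npz")).round(0).tolist())
```

```text
shift mm [ 0.4  3.  46. ] turn deg [ 0.  -0.  -0.1] j6 -0.24
[ 0.55466424 -0.02752257  0.125531  ]
[[462.0, -176.0], [257.0, -318.0], [241.0, -154.0], [443.0, -155.0], [426.0, 228.0], [214.0, 231.0], [346.0, 231.0]]
```

View pics/w3.png

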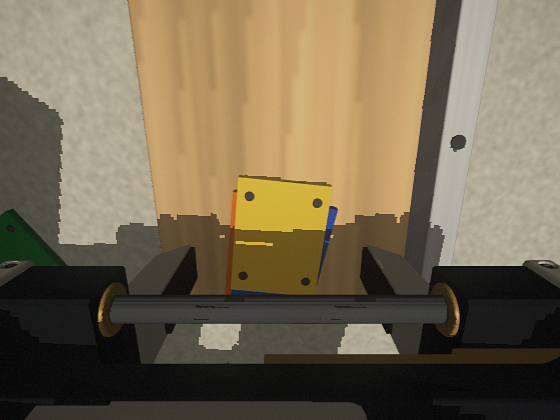

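Wrist view: the stack (yellow about (232–332,176–295)) is centred between the fingers. The fence top edge is near column 440 though the fit puts it at 426, so I'll check the camera pose.

Run:
```python
from h import *
J=np.load("J.npy")
for n,T in(("w2",([.38286,.02389,.36037],[-3.14109,-.00064,1.62923])),("w3",([.5547,-.0275,.1255],[3.141,0,1.623]))):
    P=np.load(n+".npz");C=R.from_rotvec(P["r"].ravel()).as_matrix();c=-C.T@P["t"].ravel();A=R.from_euler('xyz',T[1])
    print(n,A.inv().apply(c-T[0]),A.inv().apply(C[2]),A.inv().apply(C[0]))
P=np.load("w3.npz")
print("fence line jig",[w2j(J,ray(a,.042,P)) for a in [(440,228),(452,50)]],"front edge",[w2j(J,ray(a,.012,P)) for a in [(152,150),(137,60)]])
print("yellow",[w2j(J,ray(a,.036,P)).tolist() for a in [(238,176),(332,185),(314,295),(231,290)]])
```

```text
w2 [ 0.08378752  0.00143688 -0.0921385 ] [-0.30697559  0.00115896  0.95171668] [-5.49390737e-04  9.99998876e-01 -1.39496090e-03]
w3 [ 0.08373504  0.00143019 -0.09217324] [-3.06669653e-01  8.18463595e-04  9.51815662e-01] [-4.39019446e-04  9.99999402e-01 -1.00134625e-03]
fence line jig [array([  83.3, -100. ]), array([74.4, -3.7])] front edge [array([-94.7, -57.4]), array([-97. ,  -4.2])]
yellow [[-36.8, -69.4], [18.5, -74.9], [10.3, -150.0], [-44.6, -146.0]]
```

Run:
```python
from h import *
J=np.load("J.npy")
for n,rows,lo,hi in (("w2",range(8,110,6),455,525),("w2",range(150,240,6),445,500),("w3",range(8,200,10),430,480)):
    P=np.load(n+".npz");g=cv2.GaussianBlur(cv2.cvtColor(cv2.imread(f"pics/{n}.png"),6),(3,3),0).astype(float)
    w=np.array([ray((lo+np.argmax(np.diff(g[r])[lo:hi])+.5,r),.042,P)[:2] for r in rows])
    k=np.polyfit(w[:,1],w[:,0],1);res=w[:,0]-np.polyval(k,w[:,1]);m=abs(res)<.002;k=np.polyfit(w[m,1],w[m,0],1)
    print(n,"slope",k[0],"x at y=.1",np.polyval(k,.1),m.sum(),len(w))
for n,rows in (("w2",range(8,180,6)),("w3",range(8,200,10))):
    P=np.load(n+".npz");S=cv2.GaussianBlur(cv2.cvtColor(cv2.imread(f"pics/{n}.png"),40)[...,1],(3,3),0).astype(float)
    lo,hi=(325,360) if n=="w2" else (120,175)
    w=np.array([ray((lo+np.argmax(np.diff(S[r])[lo:hi])+.5,r),.012,P)[:2] for r in rows])
    k=np.polyfit(w[:,1],w[:,0],1);res=w[:,0]-np.polyval(k,w[:,1]);m=abs(res)<.002;k=np.polyfit(w[m,1],w[m,0],1)
    print(n,"front slope",k[0],"x at .1",np.polyval(k,.1),m.sum(),len(w))
print("pred fence x at y=.1, front", J[0]+.075/np.cos(J[2])-(.1-J[1])*np.tan(J[2]),J[0]-.1/np.cos(J[2])-(.1-J[1])*np.tan(J[2]))
```

```text
w2 slope -0.060557728419944064 x at y=.1 0.6390402416076695 8 17
w2 slope -0.05844469665112544 x at y=.1 0.6390180384979415 15 15
w3 slope -0.05782987236883809 x at y=.1 0.6385302292903828 19 20
w2 front slope -0.05978679012240395 x at .1 0.4620208444699806 29 29
w3 front slope -0.05763267550379773 x at .1 0.4645029654869156 20 20
pred fence x at y=.1, front 0.6379235198938175 0.4626685779384233
```

Run:
```python
from h import *
np.save("J.npy",[.5645,.0873,.0585]);J=np.load("J.npy");print(w2j(J,observe()["tool_pos"]));gj(-13,-114,80,90)
```

```text
[ -16.4 -113.8]
shift mm [-0.1  3.4 45.9] turn deg [ 0.  -0.  -0.3] j6 -0.24
```

Call:
{"api": "arm_command", "payload": {"series": [{"x": 0,"y": 3,"z": 25,"rx": 0,"ry": 0,"rz": 0},{"x": 0,"y": 3,"z": 42,"rx": 0,"ry": 0,"rz": 0},{"x": 0,"y": 3,"z": 45,"rx": 0,"ry": 0,"rz": 0},{"x": 0,"y": 3,"z": 45,"rx": 0,"ry": 0,"rz": 0},{"x": 0,"y": 3,"z": 45,"rx": 0,"ry": 0,"rz": 0}]}}

```text
time: 8.5
tool_pos: [0.5582, -0.0275, 0.0817]
tool_rot: [3.14, 0.0, 1.625]
contact_force: [-0.4, -0.2, 0.4]
opening: 0.0917
grip_force: 0.0
```

Call:
{"api": "arm_command", "payload": {"series": [{"x": 0,"y": 0,"z": 0,"rx": 0,"ry": 0,"rz": 0},{"x": 0,"y": 0,"z": 0,"rx": 0,"ry": 0,"rz": 0},{"x": 0,"y": 0,"z": 0,"rx": 0,"ry": 0,"rz": 0},{"x": 0,"y": 0,"z": 0,"rx": 0,"ry": 0,"rz": 0},{"x": 0,"y": 0,"z": 0,"rx": 0,"ry": 0,"rz": 0},{"x": 0,"y": 0,"z": 0,"rx": 0,"ry": 0,"rz": 0},{"x": 0,"y": 0,"z": 0,"rx": 0,"ry": 0,"rz": 0},{"x": 0,"y": 0,"z": 0,"rx": 0,"ry": 0,"rz": 0}], "hand": 50, "squeeze": 12}}

```text
time: 9.3
tool_pos: [0.5569, -0.0279, 0.0807]
tool_rot: [-3.14, -0.0, 1.625]
contact_force: [-3.8, -0.4, 5.6]
opening: 0.0582
grip_force: 11.6
```

Run:
```python
from h import *
gj(5,-45,79.8,90)
```

```text
shift mm [69.6 19.   0.9] turn deg [-0.1 -0.  -0.3] j6 -0.24
```

Call:
{"api": "arm_command", "payload": {"series": [{"x": 7,"y": 1,"z": 0,"rx": 0,"ry": 0,"rz": 0},{"x": 17,"y": 4,"z": 0,"rx": 0,"ry": 0,"rz": 0},{"x": 27,"y": 7,"z": 0,"rx": 0,"ry": 0,"rz": 0},{"x": 37,"y": 10,"z": 0,"rx": 0,"ry": 0,"rz": 0},{"x": 47,"y": 12,"z": 0,"rx": 0,"ry": 0,"rz": 0},{"x": 57,"y": 14,"z": 0,"rx": 0,"ry": 0,"rz": 0},{"x": 65,"y": 16,"z": 0,"rx": 0,"ry": 0,"rz": 0},{"x": 70,"y": 16,"z": 0,"rx": 0,"ry": 0,"rz": 0},{"x": 70,"y": 16,"z": 0,"rx": 0,"ry": 0,"rz": 0},{"x": 70,"y": 16,"z": 0,"rx": 0,"ry": 0,"rz": 0}]}}

```text
time: 10.3
tool_pos: [0.5699, 0.0436, 0.0807]
tool_rot: [3.141, -0.001, 1.625]
contact_force: [0.7, 2.8, 3.7]
opening: 0.0577
grip_force: 11.5
```

Run:
```python
from h import *
J=np.load("J.npy");s=observe();print(w2j(J,s["tool_pos"]),s["opening"],s["grip_force"],s["contact_force"])
p=read_camera("wrist");cv2.imwrite("pics/w4.png",p["pixels"]);np.savez("w4.npz",K=p["K"],r=p["rvec"],t=p["tvec"])
```

```text
[  2.9 -43.9] 0.057687494889561125 11.546915971339331 [0.7458439  2.7887125  3.66108839]
```

View pics/w4.png

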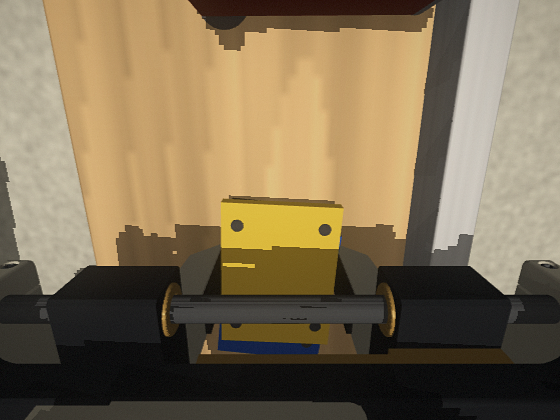

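Stack held and nearly aligned: the yellow pad is square between the fingers, with blue trailing at the bottom near (270,348). Release, rise, and turn to push it at the fence.

Call:
{"api": "arm_command", "payload": {"series": [{"x": 0,"y": 0,"z": 0,"rx": 0,"ry": 0,"rz": 0},{"x": 0,"y": 0,"z": 0,"rx": 0,"ry": 0,"rz": 0},{"x": 0,"y": 0,"z": 0,"rx": 0,"ry": 0,"rz": 0},{"x": 0,"y": 0,"z": 0,"rx": 0,"ry": 0,"rz": 0},{"x": 0,"y": 0,"z": -40,"rx": 0,"ry": 0,"rz": 0},{"x": 0,"y": 0,"z": -52,"rx": 0,"ry": 0,"rz": 0},{"x": 0,"y": -52,"z": -52,"rx": 0,"ry": 0,"rz": 89.7},{"x": 0,"y": -52,"z": -52,"rx": 0,"ry": 0,"rz": 89.7},{"x": 0,"y": -52,"z": -52,"rx": 0,"ry": 0,"rz": 89.7},{"x": 0,"y": -52,"z": -52,"rx": 0,"ry": 0,"rz": 89.7},{"x": 0,"y": -52,"z": -52,"rx": 0,"ry": 0,"rz": 89.7},{"x": 0,"y": -52,"z": -52,"rx": 0,"ry": 0,"rz": 89.7},{"x": 0,"y": -52,"z": -52,"rx": 0,"ry": 0,"rz": 89.7},{"x": 0,"y": -52,"z": -52,"rx": 0,"ry": 0,"rz": 89.7},{"x": 0,"y": -52,"z": -52,"rx": 0,"ry": 0,"rz": 89.7},{"x": 0,"y": -52,"z": -52,"rx": 0,"ry": 0,"rz": 89.7},{"x": 0,"y": -52,"z": -52,"rx": 0,"ry": 0,"rz": 89.7},{"x": 0,"y": -52,"z": -52,"rx": 0,"ry": 0,"rz": 89.7}], "hand": 75}}

```text
time: 12.15
tool_pos: [0.5177, 0.04, 0.1325]
tool_rot: [-3.142, 0.0, 0.059]
contact_force: [-0.1, -0.5, -1.2]
opening: 0.0748
grip_force: 0.0
```

Run:
```python
from h import *
J=np.load("J.npy");s=observe();print(w2j(J,s["tool_pos"]))
gj(-48,-46,80,0)
```

```text
[-49.4 -44.5]
shift mm [ 1.4  1.5 52.5] turn deg [-0.  0.  0.] j6 1.44
```

Call:
{"api": "arm_command", "payload": {"series": [{"x": 0,"y": 1.5,"z": 30,"rx": 0,"ry": 0,"rz": 0},{"x": 0,"y": 1.5,"z": 52,"rx": 0,"ry": 0,"rz": 0},{"x": 0,"y": 1.5,"z": 52,"rx": 0,"ry": 0,"rz": 0},{"x": 0,"y": 1.5,"z": 52,"rx": 0,"ry": 0,"rz": 0},{"x": 8,"y": 1.5,"z": 52,"rx": 0,"ry": 0,"rz": 0},{"x": 14,"y": 1.5,"z": 52,"rx": 0,"ry": 0,"rz": 0},{"x": 20,"y": 1.5,"z": 52,"rx": 0,"ry": 0,"rz": 0},{"x": 26,"y": 1.5,"z": 52,"rx": 0,"ry": 0,"rz": 0},{"x": 32,"y": 1.5,"z": 52,"rx": 0,"ry": 0,"rz": 0},{"x": 38,"y": 1.5,"z": 52,"rx": 0,"ry": 0,"rz": 0},{"x": 44,"y": 1.5,"z": 52,"rx": 0,"ry": 0,"rz": 0},{"x": 50,"y": 1.5,"z": 52,"rx": 0,"ry": 0,"rz": 0},{"x": 54,"y": 1.5,"z": 52,"rx": 0,"ry": 0,"rz": 0},{"x": 54,"y": 1.5,"z": 52,"rx": 0,"ry": 0,"rz": 0}], "hand": 34}}

```text
time: 13.55
tool_pos: [0.5725, 0.0419, 0.0805]
tool_rot: [-3.142, -0.001, 0.059]
contact_force: [0.1, -0.8, 0.5]
opening: 0.0341
grip_force: 0.0
```

Call:
{"api": "arm_command", "payload": {"series": [{"x": 2,"y": 0,"z": 0,"rx": 0,"ry": 0,"rz": 0},{"x": 4,"y": 0,"z": 0,"rx": 0,"ry": 0,"rz": 0},{"x": 5,"y": 0,"z": 0,"rx": 0,"ry": 0,"rz": 0},{"x": 5,"y": 0,"z": 0,"rx": 0,"ry": 0,"rz": 0}]}}

```text
time: 13.95
tool_pos: [0.5738, 0.042, 0.0804]
tool_rot: [-3.141, 0.008, 0.06]
contact_force: [-12.5, -1.0, 9.5]
opening: 0.034
grip_force: 6.3
```

Run:
```python
from h import *
J=np.load("J.npy");s=observe();print(w2j(J,s["tool_pos"]))
```

```text
[  6.6 -45.8]
```

Call:
{"api": "arm_command", "payload": {"series": [{"x": -12,"y": 0,"z": 0,"rx": 0,"ry": 0,"rz": 0},{"x": -20,"y": 0,"z": 0,"rx": 0,"ry": 0,"rz": 0},{"x": -20,"y": 0,"z": -40,"rx": 0,"ry": 0,"rz": 0},{"x": -20,"y": 0,"z": -52,"rx": 0,"ry": 0,"rz": 0},{"x": 35,"y": 79,"z": -52,"rx": 0,"ry": 0,"rz": -90},{"x": 35,"y": 79,"z": -52,"rx": 0,"ry": 0,"rz": -90},{"x": 35,"y": 79,"z": -52,"rx": 0,"ry": 0,"rz": -90},{"x": 35,"y": 79,"z": -52,"rx": 0,"ry": 0,"rz": -90},{"x": 35,"y": 79,"z": -52,"rx": 0,"ry": 0,"rz": -90},{"x": 35,"y": 79,"z": -52,"rx": 0,"ry": 0,"rz": -90},{"x": 35,"y": 79,"z": -52,"rx": 0,"ry": 0,"rz": -90},{"x": 35,"y": 79,"z": -52,"rx": 0,"ry": 0,"rz": -90},{"x": 35,"y": 79,"z": -52,"rx": 0,"ry": 0,"rz": -90},{"x": 35,"y": 79,"z": -52,"rx": 0,"ry": 0,"rz": -90},{"x": 35,"y": 79,"z": -52,"rx": 0,"ry": 0,"rz": -90},{"x": 35,"y": 79,"z": -52,"rx": 0,"ry": 0,"rz": -90}], "hand": 12}}

```text
time: 15.55
tool_pos: [0.6166, -0.0347, 0.1325]
tool_rot: [3.141, -0.0, 1.631]
contact_force: [0.9, -0.5, -0.5]
opening: 0.0122
grip_force: 0.0
```

Run:
```python
from h import *
J=np.load("J.npy");s=observe();print(w2j(J,s["tool_pos"]),s["opening"])
gj(42,-123,80,90)
p=read_camera("wrist");cv2.imwrite("pics/w5.png",p["pixels"]);np.savez("w5.npz",K=p["K"],r=p["rvec"],t=p["tvec"])
```

```text
[  44.8 -124.8] 0.012201721072909113
shift mm [ 1.8 -2.9 52.5] turn deg [ 0.  -0.   0.1] j6 -0.24
```

View pics/w5.png

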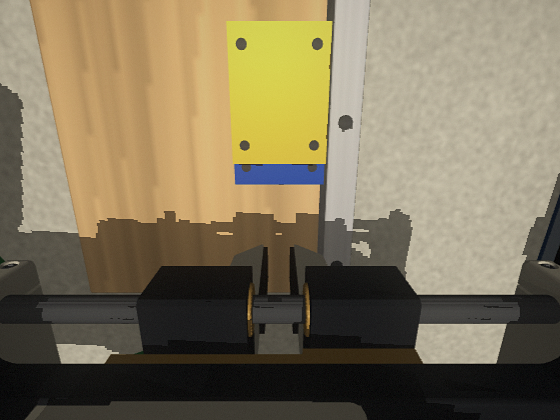

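The stack sits square against the fence (right edges at about column 330), with blue sticking out about 14 mm toward us (row 184). Now push along the fence to the arm.

Call:
{"api": "arm_command", "payload": {"series": [{"x": 0,"y": -3,"z": 30,"rx": 0,"ry": 0,"rz": 0},{"x": 0,"y": -3,"z": 52,"rx": 0,"ry": 0,"rz": 0},{"x": 0,"y": -3,"z": 52,"rx": 0,"ry": 0,"rz": 0},{"x": 10,"y": -3,"z": 52,"rx": 0,"ry": 0,"rz": 0},{"x": 18,"y": -3,"z": 52,"rx": 0,"ry": 0,"rz": 0},{"x": 26,"y": -3,"z": 52,"rx": 0,"ry": 0,"rz": 0},{"x": 34,"y": -3,"z": 52,"rx": 0,"ry": 0,"rz": 0},{"x": 42,"y": -3,"z": 52,"rx": 0,"ry": 0,"rz": 0},{"x": 50,"y": -3,"z": 52,"rx": 0,"ry": 0,"rz": 0},{"x": 58,"y": -3,"z": 52,"rx": 0,"ry": 0,"rz": 0},{"x": 66,"y": -3,"z": 52,"rx": 0,"ry": 0,"rz": 0},{"x": 74,"y": -3,"z": 52,"rx": 0,"ry": 0,"rz": 0},{"x": 82,"y": -3,"z": 52,"rx": 0,"ry": 0,"rz": 0},{"x": 90,"y": -3,"z": 52,"rx": 0,"ry": 0,"rz": 0},{"x": 98,"y": -3,"z": 52,"rx": 0,"ry": 0,"rz": 0},{"x": 104,"y": -3,"z": 52,"rx": 0,"ry": 0,"rz": 0},{"x": 108,"y": -3,"z": 52,"rx": 0,"ry": 0,"rz": 0},{"x": 111,"y": -3,"z": 52,"rx": 0,"ry": 0,"rz": 0},{"x": 111,"y": -3,"z": 52,"rx": 0,"ry": 0,"rz": 0}]}}

```text
time: 17.5
tool_pos: [0.6068, 0.0765, 0.0805]
tool_rot: [-3.141, -0.001, 1.63]
contact_force: [0.3, 0.1, 0.6]
opening: 0.0121
grip_force: 0.0
```

Call:
{"api": "arm_command", "payload": {"series": [{"x": 1.5,"y": 0,"z": 0,"rx": 0,"ry": 0,"rz": 0},{"x": 3,"y": 0,"z": 0,"rx": 0,"ry": 0,"rz": 0},{"x": 4,"y": 0,"z": 0,"rx": 0,"ry": 0,"rz": 0},{"x": 4,"y": 0,"z": 0,"rx": 0,"ry": 0,"rz": 0}]}}

```text
time: 17.9
tool_pos: [0.6065, 0.0801, 0.0804]
tool_rot: [-3.141, -0.0, 1.63]
contact_force: [-1.0, 0.6, 0.1]
opening: 0.012
grip_force: 0.1
```

Run:
```python
from h import *
J=np.load("J.npy");s=observe();print(w2j(J,s["tool_pos"]),s["contact_force"],s["time"])
```

```text
[41.5 -9.7] [-1.03067464  0.64677259  0.05129643] 17.9
```

Call:
{"api": "arm_command", "payload": {"series": [{"x": 1,"y": 0,"z": 0,"rx": 0,"ry": 0,"rz": 0},{"x": 2,"y": 0,"z": 0,"rx": 0,"ry": 0,"rz": 0},{"x": 3,"y": 0,"z": 0,"rx": 0,"ry": 0,"rz": 0},{"x": 3,"y": 0,"z": 0,"rx": 0,"ry": 0,"rz": 0}]}}

```text
time: 18.3
tool_pos: [0.6065, 0.0805, 0.0805]
tool_rot: [-3.141, 0.003, 1.63]
contact_force: [-0.5, -13.2, -0.1]
opening: 0.0121
grip_force: 6.0
```

Call:
{"api": "arm_command", "payload": {"series": [{"x": 1,"y": 0,"z": 0,"rx": 0,"ry": 0,"rz": 0},{"x": 2,"y": 0,"z": 0,"rx": 0,"ry": 0,"rz": 0},{"x": 2,"y": 0,"z": 0,"rx": 0,"ry": 0,"rz": 0}]}}

```text
time: 18.6
tool_pos: [0.6065, 0.0808, 0.0805]
tool_rot: [-3.141, 0.006, 1.63]
contact_force: [-0.5, -19.7, -0.2]
opening: 0.0119
grip_force: 9.8
```

Call:
{"api": "arm_command", "payload": {"series": [{"x": -12,"y": 0,"z": 0,"rx": 0,"ry": 0,"rz": 0},{"x": -20,"y": 0,"z": -40,"rx": 0,"ry": 0,"rz": 0},{"x": -45,"y": -20,"z": -75,"rx": 0,"ry": 0,"rz": 0},{"x": -45,"y": -20,"z": -75,"rx": 0,"ry": 0,"rz": 0},{"x": -45,"y": -20,"z": -75,"rx": 0,"ry": 0,"rz": 0}]}}

```text
time: 19.1
tool_pos: [0.5892, 0.0386, 0.1565]
tool_rot: [3.14, -0.0, 1.629]
contact_force: [-0.0, -0.1, -1.0]
opening: 0.012
grip_force: 0.0
```

Run:
```python
from h import *
J=np.load("J.npy");s=observe();print(w2j(J,s["tool_pos"]),s["opening"])
p=read_camera("wrist");cv2.imwrite("pics/w6.png",p["pixels"][:300]);np.savez("w6.npz",K=p["K"],r=p["rvec"],t=p["tvec"])
gj(-4,34,132,90);gj(-4,34,80,90)
```

```text
[ 21.8 -50.1] 0.01203890978525702
shift mm [ 83.6 -25.5  23.4] turn deg [ 0. -0.  0.] j6 -0.12
shift mm [ 83.6 -25.5  75.4] turn deg [ 0. -0.  0.] j6 -0.12
```

View pics/w6.png

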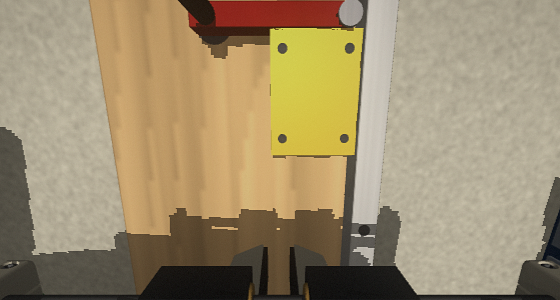

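Yellow hides all the lower pads and looks flush at the arm (row 28) and the fence. I'll give it one more tap toward the fence with closed fingers, keeping the body clear of the peg.

Call:
{"api": "arm_command", "payload": {"series": [{"x": 30,"y": -57,"z": 10,"rx": 0,"ry": 0,"rz": 0},{"x": 82,"y": -57,"z": 15,"rx": 0,"ry": 0,"rz": 0},{"x": 82,"y": -57,"z": 15,"rx": 0,"ry": 0,"rz": 0},{"x": 82,"y": -57,"z": 50,"rx": 0,"ry": 0,"rz": 0},{"x": 82,"y": -57,"z": 75,"rx": 0,"ry": 0,"rz": 0},{"x": 82,"y": -57,"z": 75,"rx": 0,"ry": 0,"rz": 0},{"x": 82,"y": -57,"z": 75,"rx": 0,"ry": 0,"rz": 0}], "hand": 0}}

```text
time: 19.85
tool_pos: [0.5273, 0.1178, 0.0794]
tool_rot: [-3.14, -0.0, 1.631]
contact_force: [-0.1, -0.3, -0.6]
opening: 0.0008
grip_force: 0.0
```

Run:
```python
from h import *
J=np.load("J.npy");s=observe();print(w2j(J,s["tool_pos"]),s["opening"],s["tool_pos"][2])
gj(0,33,80.5,90)
```

```text
[-35.3  32.6] 0.0007654374191489531 0.07937533010377441
shift mm [ 0.4 35.3 -1.2] turn deg [-0.1 -0.   0.1] j6 0.02
```

Call:
{"api": "arm_command", "payload": {"series": [{"x": 0,"y": 10,"z": -1,"rx": 0,"ry": 0,"rz": 0},{"x": 0,"y": 18,"z": -1,"rx": 0,"ry": 0,"rz": 0},{"x": 0,"y": 24,"z": -1,"rx": 0,"ry": 0,"rz": 0},{"x": 0,"y": 28,"z": -1,"rx": 0,"ry": 0,"rz": 0},{"x": 0,"y": 31,"z": -1,"rx": 0,"ry": 0,"rz": 0},{"x": 0,"y": 33,"z": -1,"rx": 0,"ry": 0,"rz": 0},{"x": 0,"y": 33,"z": -1,"rx": 0,"ry": 0,"rz": 0}]}}

```text
time: 20.55
tool_pos: [0.5604, 0.1192, 0.0816]
tool_rot: [3.141, -0.0, 1.63]
contact_force: [0.3, -0.4, 0.1]
opening: 0.0006
grip_force: 0.0
```

Call:
{"api": "arm_command", "payload": {"series": [{"x": 0,"y": 1,"z": 0,"rx": 0,"ry": 0,"rz": 0},{"x": 0,"y": 2,"z": 0,"rx": 0,"ry": 0,"rz": 0},{"x": 0,"y": 2,"z": 0,"rx": 0,"ry": 0,"rz": 0}]}}

```text
time: 20.85
tool_pos: [0.5622, 0.1194, 0.0816]
tool_rot: [-3.142, -0.0, 1.63]
contact_force: [0.0, -0.0, 0.6]
opening: 0.0003
grip_force: 0.0
```

Call:
{"api": "arm_command", "payload": {"series": [{"x": 0,"y": 1,"z": 1,"rx": 0,"ry": 0,"rz": 0},{"x": 0,"y": 2,"z": 1,"rx": 0,"ry": 0,"rz": 0},{"x": 0,"y": 3,"z": 1,"rx": 0,"ry": 0,"rz": 0},{"x": 0,"y": 3,"z": 1,"rx": 0,"ry": 0,"rz": 0}]}}

```text
time: 21.25
tool_pos: [0.5627, 0.1195, 0.0805]
tool_rot: [-3.135, 0.0, 1.63]
contact_force: [-10.7, -1.0, 9.3]
opening: 0.0006
grip_force: 5.6
```

Call:
{"api": "arm_command", "payload": {"series": [{"x": 0,"y": 1,"z": 0,"rx": 0,"ry": 0,"rz": 0},{"x": 0,"y": 2,"z": 0,"rx": 0,"ry": 0,"rz": 0},{"x": 0,"y": 2,"z": 0,"rx": 0,"ry": 0,"rz": 0}]}}

```text
time: 21.55
tool_pos: [0.5629, 0.1195, 0.0805]
tool_rot: [-3.131, 0.0, 1.631]
contact_force: [-17.3, -2.0, 15.2]
opening: 0.0005
grip_force: 9.2
```

Call:
{"api": "arm_command", "payload": {"series": [{"x": 0,"y": -15,"z": 0,"rx": 0,"ry": 0,"rz": 0},{"x": 0,"y": -25,"z": 0,"rx": 0,"ry": 0,"rz": 0},{"x": 0,"y": -25,"z": -40,"rx": 0,"ry": 0,"rz": 0},{"x": -10,"y": -25,"z": -65,"rx": 0,"ry": 0,"rz": 0},{"x": -60,"y": 20,"z": -65,"rx": 0,"ry": 0,"rz": 0},{"x": -80,"y": 40,"z": -60,"rx": 0,"ry": 0,"rz": 0},{"x": -80,"y": 40,"z": -20,"rx": 0,"ry": 0,"rz": 0},{"x": -80,"y": 40,"z": 0,"rx": 0,"ry": 0,"rz": 0},{"x": -80,"y": 40,"z": 0,"rx": 0,"ry": 0,"rz": 0},{"x": -80,"y": 40,"z": 0,"rx": 0,"ry": 0,"rz": 0}], "hand": 12}}

```text
time: 22.55
tool_pos: [0.6119, 0.042, 0.0802]
tool_rot: [-3.141, -0.0, 1.63]
contact_force: [0.2, 0.1, 0.6]
opening: 0.0118
grip_force: 0.0
```

Run:
```python
from h import *
J=np.load("J.npy");s=observe();print(w2j(J,s["tool_pos"]),s["opening"],s["tool_pos"][2])
gj(41.5,-10,80.5,90)
```

```text
[ 44.7 -48. ] 0.011796156520987025 0.08023503880789384
shift mm [38.  -3.2 -0.3] turn deg [-0. -0.  0.] j6 -0.12
```

Call:
{"api": "arm_command", "payload": {"series": [{"x": 10,"y": -3,"z": 0,"rx": 0,"ry": 0,"rz": 0},{"x": 20,"y": -3,"z": 0,"rx": 0,"ry": 0,"rz": 0},{"x": 28,"y": -3,"z": 0,"rx": 0,"ry": 0,"rz": 0},{"x": 33,"y": -3,"z": 0,"rx": 0,"ry": 0,"rz": 0},{"x": 37,"y": -3,"z": 0,"rx": 0,"ry": 0,"rz": 0},{"x": 39,"y": -3,"z": 0,"rx": 0,"ry": 0,"rz": 0},{"x": 41,"y": -3,"z": 0,"rx": 0,"ry": 0,"rz": 0},{"x": 41,"y": -3,"z": 0,"rx": 0,"ry": 0,"rz": 0}]}}

```text
time: 23.35
tool_pos: [0.6066, 0.0805, 0.0808]
tool_rot: [-3.141, 0.004, 1.631]
contact_force: [-1.2, -12.0, 1.1]
opening: 0.012
grip_force: 5.5
```

Call:
{"api": "arm_command", "payload": {"series": [{"x": 1,"y": 0,"z": 0,"rx": 0,"ry": 0,"rz": 0},{"x": 2,"y": 0,"z": 0,"rx": 0,"ry": 0,"rz": 0},{"x": 2,"y": 0,"z": 0,"rx": 0,"ry": 0,"rz": 0}]}}

```text
time: 23.65
tool_pos: [0.6066, 0.0807, 0.0808]
tool_rot: [-3.141, 0.006, 1.63]
contact_force: [-0.9, -18.5, 1.7]
opening: 0.012
grip_force: 9.3
```

Call:
{"api": "arm_command", "payload": {"series": [{"x": -15,"y": 0,"z": 0,"rx": 0,"ry": 0,"rz": 0},{"x": -25,"y": 0,"z": -30,"rx": 0,"ry": 0,"rz": 0},{"x": -45,"y": -20,"z": -65,"rx": 0,"ry": 0,"rz": 0},{"x": -70,"y": -20,"z": -65,"rx": 0,"ry": 0,"rz": 0},{"x": -70,"y": -20,"z": -65,"rx": 0,"ry": 0,"rz": 0},{"x": -70,"y": -20,"z": -65,"rx": 0,"ry": 0,"rz": 0}]}}

```text
time: 24.25
tool_pos: [0.5904, 0.0135, 0.1455]
tool_rot: [-3.142, -0.001, 1.629]
contact_force: [-1.2, 1.0, 0.4]
opening: 0.0121
grip_force: 0.0
```

Run:
```python
from h import *
p=read_camera("wrist");v=p["pixels"];P=dict(K=p["K"],r=p["rvec"],t=p["tvec"]);J=np.load("J.npy")
cv2.imwrite("pics/w7.png",cv2.resize(v[0:220,180:420],None,fx=2.6,fy=2.6,interpolation=2))
y=cv2.inRange(v,(0,120,120),(110,255,255));c=max(cv2.findContours(y,0,2)[0],key=cv2.contourArea)
q=cv2.approxPolyDP(c,6,True).reshape(-1,2);print([w2j(J,ray(a,.036,P)).tolist() for a in q], "want x 19..75, y 2..78")
print(observe()["time"],[(d["point"].round(3) if hasattr(d["point"],"round") else d["point"],d["confidence"]) for d in mark_of(p,"stop_peg")][:1], jig2w(J,[-19,85,72]))
```

```text
[[-85.7, 63.9], [-85.2, -72.4], [-85.5, -9.3], [-78.8, 33.5], [-74.0, 37.7], [-69.3, 3.3], [-73.6, -0.8], [-70.5, -18.0], [-74.9, -21.8], [-71.2, -27.5], [-77.4, -70.2], [-55.3, -74.6], [-54.7, -63.0], [-45.4, -57.3], [-22.5, -65.9], [-21.2, -46.9], [-26.8, -42.8], [-20.3, -44.2], [-21.3, -28.9], [-26.1, -33.5], [-26.9, -26.9], [-20.6, -19.3], [-26.6, -14.3], [-26.1, -8.1], [-21.5, -13.1], [-26.2, 13.6], [-19.3, 17.0], [-17.2, 63.3]] want x 19..75, y 2..78
24.3 [] [[0.54056284 0.17104373 0.072     ]]
```

View pics/w7.png

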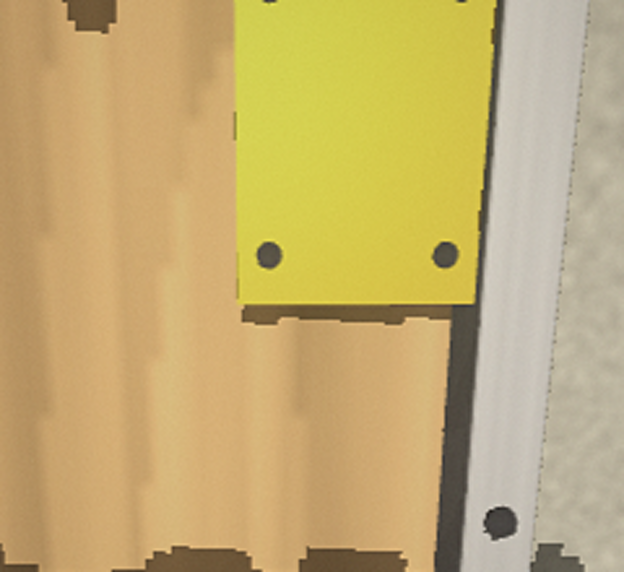

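The near end is flush with the fence and no lower pad peeks out. I'll rise for a final check of the whole rectangle and the arm.

Call:
{"api": "arm_command", "payload": {"series": [{"x": 10,"y": -20,"z": -50,"rx": 0,"ry": 0,"rz": 0},{"x": 10,"y": -20,"z": -70,"rx": 0,"ry": 0,"rz": 0},{"x": 10,"y": -20,"z": -70,"rx": 0,"ry": 0,"rz": 0},{"x": 10,"y": -20,"z": -70,"rx": 0,"ry": 0,"rz": 0}]}}

```text
time: 24.75
tool_pos: [0.5699, 0.0235, 0.2153]
tool_rot: [3.142, -0.0, 1.631]
contact_force: [-0.4, 0.8, -0.5]
opening: 0.0124
grip_force: 0.0
```

Run:
```python
from h import *
p=read_camera("wrist");v=p["pixels"];P=dict(K=p["K"],r=p["rvec"],t=p["tvec"]);J=np.load("J.npy")
cv2.imwrite("pics/w8.png",cv2.resize(v[0:220,160:440],None,fx=2.6,fy=2.6,interpolation=2))
h=cv2.cvtColor(v,40)
def rect(m,z):
    c=max(cv2.findContours(m,0,2)[0],key=cv2.contourArea);pts=np.array([w2j(J,ray(a,z,P)) for a in c.reshape(-1,2)],np.float32);return cv2.minAreaRect(pts)
print("yellow",rect(cv2.inRange(h,(22,170,80),(35,255,255)),.036),"want c (47,40)")
print("red",rect(cv2.inRange(h,(0,170,100),(6,255,255)),.038),"inner face y=78")
# lower-pad colours visible
print("orange,blue px",[(cv2.inRange(h[:230,250:400],a,b)>0).sum() for a,b in(((8,200,120),(16,255,255)),((105,150,60),(125,255,255)))])
```

```text
yellow ((46.5, 16.899999618530273), (29.799999237060547, 55.19999694824219), 90.0) want c (47,40)
red ((23.806133270263672, 84.599609375), (75.8044662475586, 12.501588821411133), 0.07639315724372864) inner face y=78
orange,blue px [np.int64(0), np.int64(0)]
```

View pics/w8.png

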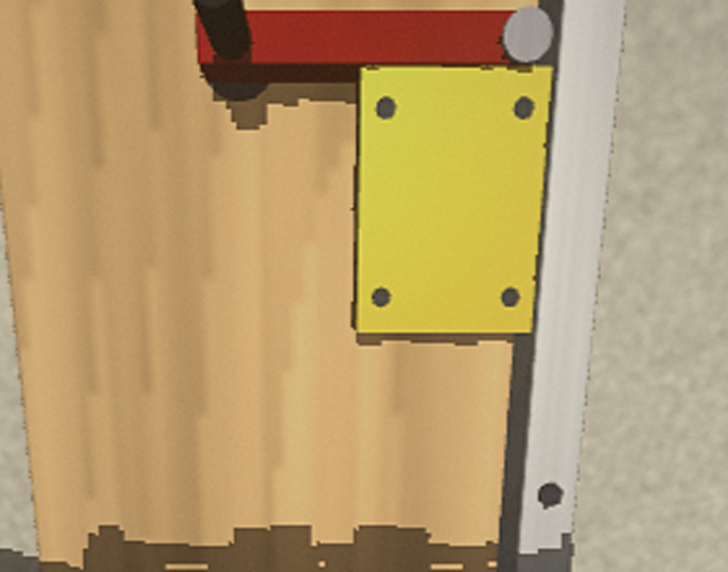

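The final view shows the red arm at right angles to the fence. The yellow top pad is square in the corner at crop (358–552, 66–333), and no lower pad shows. Handing in.

```bash
python3 -c "
from cell import *
print(hand_in())"
```

```text
the job is handed in; nothing more can be done
None
```

The red arm is out against its stop and the four-pad stack is squared into the corner. I handed the job in at about 25 s of the 72 s allowed; no verdict came back, and the lower pads are judged flush only because none show past the top pad.

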